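# Lay out the kit cases on the soldering mat

## Robot

A 6-joint arm with a two-finger parallel gripper is mounted at the origin on the work surface. World frame = base frame: x ahead of the robot, y to its left, z up, the work surface at z = 0. Lengths are in mm, angles in rad, forces in N, time in s.
With the tool pointing down it reaches from about 375 to 925 mm from the base axis. Payload 5.7 kg.
Tool frame: the origin (TCP) lies at the centre of the arm's flange, where the gripper is bolted on; the fingertips stand 182 mm ahead of it and the grasp point (between the pads) lies 163 mm ahead of it; z points along the fingers, y is the line along which they close (so a half turn about z gives the same grasp; the last joint's range is limited). The gripper opens to 88 mm and grips with 3 to 60 N. Pads are 20 mm wide; open, the fingers measure 115 mm over their backs; the gripper's body (75 mm by 178 mm) begins 61 mm behind the grasp point.
Start: joints at [-1.362, 0.359, 1.51, -0, 1.272, -0.115], TCP at [190.891, -568.811, 404.623] pointing down, gripper open.
Joint ranges: [-2.97, 2.97], [-1.01, 2.36], [0.21, 2.38], [-0.96, 4.11], [0.2, 2.71], [-2.98, 2.98]. Speed limits (rad/s): [2.39, 2.39, 3.14, 3.14, 3.14, 3.14].

## Interface

Orientations are given as a unit quaternion [w, x, y, z].
In Python, from rig import observe, imaging, robot, nets gives the robot as it stands.
- The arm moves only by the tool drive_tool, never from a script. Its argument "increments" is a list that holds one entry, the list of rows, each a list of 7 numbers: the shift along the tool's x, y, z in mm, then the turn, a rotation vector about the tool's x, y, z in rad, then the finger opening in mm, from 0 to 87.8. In form: [[[dx, dy, dz, rx, ry, rz, hand], ...]]. A call has 1 to 12 rows; each row is the pose to reach, as a shift and turn from the pose commanded when the call began, along the tool's axes at that moment; what a row does not reach only later rows make up. A row lasts 1/10 s, in which the tool goes at most 50 mm and 8.59 degrees, less where a joint would pass 70% of its speed; a pose out of reach is approached as far as the arm can. A call with a gripper value outside its range is refused whole. The fingers move at their own pace and stop on an object; the grip force is fixed at half the most. Time passes only in rows, so rows that repeat a pose let the fingers close. It gives the time, the measured TCP pose, the force, the opening and the grip force at its end, in the units of the state.
- observe(): the state, without advancing time (a new reading comes with each control period).
- imaging.read_camera(name): name is "scene" or "top" or "wrist"; returns the picture (480x640x3 uint8, red, green, blue); there is no depth.
- imaging.camera_info(name): a dict with "mtx" (3x3 intrinsics, pixels), "k1" (the pictures are not rectified: a ray, as slopes to the right and down, at radius r is drawn at 1 + k1 r^2 times it, then the intrinsics apply), "world_to_cam" (4x4, takes a point from world to camera coordinates). Camera axes: x right, y up, looking along -z (the intrinsics and any distortion apply to the point x, -y, -z); pixel columns grow to the right and rows downward; lengths in mm; the calibration is good to about 2 mm. A picture is of the moment at which its call begins: read the wrist's pose just before it. camera_info takes no time and is no camera call; for the wrist camera it gives the pose at the moment of the call.
- robot.job_done(): hands the job in; it is judged then, once.
Trained networks look in the newest picture that a camera, given by its name, has taken for a name from the list of things; names that differ only in an ending like _2 or _b are one class to them, and where a whole thing is asked for, a point or a joint stands for the part that bears it (a point fixed in the world has none). Each returns a list of dicts, best first, with "confidence" (0 to 1); they miss things now and then, are a little off and sometimes report something else, mostly with a low value. They report only what shows in the picture. A call takes as long as a camera call.
- nets.outline_of(camera, label): "region" (480x640 bool, what is visible of it) and "location" ([column, row] in pixels, amid what is visible of it).
The state is a dict: "time_s": time; "qpos": joint angles; "dq": joint speeds; "tau": joint torques, N m; "tool_pos": TCP position; "tcp_rot": TCP orientation; "contact_force": force on the tool from outside, world axes, zero at the start; "torque": the same for the moment, N m; "gripper_width": finger opening in mm; "gripper_force": force on a finger pad.
Only numpy, scipy, OpenCV 4.12 (cv2) and the standard library are available. Lean on these libraries where they do the work, as an engineer would, in place of code of your own. Each camera call takes 0.05 s, during which the arm holds its last target. There are 200 camera calls.

## Task

First clear the mat: put the meter and the tip cleaner left on it into the white carton. Then lay down every kit case standing at the mat: set its bottom edge against the mat's aluminium strip so that it cannot skid, push its top over onto the mat so that it lies lid up, and slide it wholly inside a taped bay, one case to a bay. Never tip a case anywhere but against the strip, and leave the other things on the bench where they are.

Things in the scene. Friction and masses are not known exactly. Their poses are not given: they have to be found in the camera images.
- mat: Teal work mat, 270 x 530 mm, fixed flat on the bench. Its near edge carries an aluminium edging strip, 8 mm high, 12 mm deep, 530 mm long. Origin: middle of the strip's near face at bench level; x points from the strip across the mat, away from the robot; y along the strip; the mat may be turned a few degrees. The mat itself is about 1 mm thick (no step to slide over).
- bay0 (a point): Centre of the right-hand (-y) one of the three bays outlined on the mat in yellow tape, at bench level; axes as the mat's. Inside the tape a bay is 190 mm (mat x) by 150 mm (mat y); the bays lie 170 mm apart, their centres 150 mm from the strip's near face.
- bay1 (a point): Centre of the middle one of the three bays outlined on the mat in yellow tape, at bench level; axes as the mat's. Inside the tape a bay is 190 mm (mat x) by 150 mm (mat y); the bays lie 170 mm apart, their centres 150 mm from the strip's near face.
- bay2 (a point): Centre of the left-hand (+y) one of the three bays outlined on the mat in yellow tape, at bench level; axes as the mat's. Inside the tape a bay is 190 mm (mat x) by 150 mm (mat y); the bays lie 170 mm apart, their centres 150 mm from the strip's near face.
- case0: Hard kit case, blue lid, dark grey base shell: 56 mm thick (own x), 110 wide (own y), 150 tall (own z), about 0.45 kg, flat slippery sides (friction about 0.26), standing on its hinge end. Origin: centre of that end; own z points up to the latches, own x to the grey side (towards the mat), the lid faces -x. Lying lid up, own x points down, its middle 28 mm up. May be absent.
- case0_mid (a point): Middle of the case with the blue lid (75 mm along own z from the origin).
- case0_heel (a point): Middle of the bottom edge on the grey base-shell side of the case with the blue lid: the edge to be set against the strip, about which it tips.
- case1: Hard kit case, orange lid, dark grey base shell: 56 mm thick (own x), 110 wide (own y), 150 tall (own z), about 0.45 kg, flat slippery sides (friction about 0.26), standing on its hinge end. Origin: centre of that end; own z points up to the latches, own x to the grey side (towards the mat), the lid faces -x. Lying lid up, own x points down, its middle 28 mm up. May be absent.
- case1_mid (a point): Middle of the case with the orange lid (75 mm along own z from the origin).
- case1_heel (a point): Middle of the bottom edge on the grey base-shell side of the case with the orange lid: the edge to be set against the strip, about which it tips.
- case2: Hard kit case, green lid, dark grey base shell: 56 mm thick (own x), 110 wide (own y), 150 tall (own z), about 0.45 kg, flat slippery sides (friction about 0.26), standing on its hinge end. Origin: centre of that end; own z points up to the latches, own x to the grey side (towards the mat), the lid faces -x. Lying lid up, own x points down, its middle 28 mm up. May be absent.
- case2_mid (a point): Middle of the case with the green lid (75 mm along own z from the origin).
- case2_heel (a point): Middle of the bottom edge on the grey base-shell side of the case with the green lid: the edge to be set against the strip, about which it tips.
- carton: Shallow open white carton, 240 mm (x) x 160 mm (y), 45 mm high, walls and floor 4 mm, fixed, at the left or right end of the mat. Origin: centre of its underside.
- meter: Yellow pocket multimeter with black face, 110 mm (own x) x 54 mm (own y) x 28 mm high, 0.16 kg, left lying on the mat. Origin: centre of its underside.
- cleaner: Black square tip cleaner with brass wool in its top, 54 x 54 mm, 44 mm high, 0.18 kg, left on the mat. Origin: centre of its underside.
- station: Black soldering station, 120 x 130 mm, 94 mm high, fixed at the other end of the mat from the carton. Origin: centre of its underside.
- iron_stand: Leave alone: soldering-iron stand with the iron in it, 85 x 70 mm, heavy.
- helping_hand: Leave alone: helping-hand stand with a round magnifier, base 80 x 120 mm, 0.17 m tall.
- tweezers_a: Leave alone: black tweezers lying flat, 115 mm.
- tweezers_b: Leave alone: steel tweezers lying flat, 115 mm.
- pen: Leave alone: blue pen, 130 mm.
- flux: Leave alone: amber jar with black cap, 38 mm across, 65 mm tall.
- solder_reel: Leave alone: reel of solder lying flat, 60 mm across, 40 mm tall.

How it is judged (in metres and radians):
On the way, in this order (a step that is already met when the one before it is completed fails the run):
1. the meter and the tip cleaner are in the white carton (x of meter in the frame of carton between -0.105 and 0.105 m and y of meter in the frame of carton between -0.068 and 0.068 m and height (world z) of each of meter, cleaner below 0.045 m and linear speed of each of meter, cleaner below 0.02 m/s and x of cleaner in the frame of carton between -0.105 and 0.105 m and y of cleaner in the frame of carton between -0.068 and 0.068 m), for 0.2 s.
2. every case lies flat, lid up (angle between each of case0, case1, case2's own x axis and vertical above 2.9 rad and angular speed of each of case0, case1, case2 below 0.3 rad/s), for 0.2 s.
At the end, for the whole second after the job is handed in: Every case present lies flat and lid up on the bench level of the mat (within 6 degrees), inside a taped bay (its middle within 24 mm of the bay's centre along each of the bay's axes, square to it within 17 degrees), at rest; the meter and the tip cleaner lie in the white carton (all of step 1 and angle between each of case0, case1, case2's own x axis and vertical above 3.04 rad and height (world z) of each of case0_mid, case1_mid, case2_mid below 0.036 m and angle between the z axis of each of case0, case1, case2 and the x axis of mat, either way round below 0.3 rad and linear speed of each of case0, case1, case2 below 0.02 m/s and ((x of case0_mid in the frame of bay0 between -0.024 and 0.024 m and y of case0_mid in the frame of bay0 between -0.024 and 0.024 m) or (x of case0_mid in the frame of bay1 between -0.024 and 0.024 m and y of case0_mid in the frame of bay1 between -0.024 and 0.024 m) or (x of case0_mid in the frame of bay2 between -0.024 and 0.024 m and y of case0_mid in the frame of bay2 between -0.024 and 0.024 m)) and ((x of case1_mid in the frame of bay0 between -0.024 and 0.024 m and y of case1_mid in the frame of bay0 between -0.024 and 0.024 m) or (x of case1_mid in the frame of bay1 between -0.024 and 0.024 m and y of case1_mid in the frame of bay1 between -0.024 and 0.024 m) or (x of case1_mid in the frame of bay2 between -0.024 and 0.024 m and y of case1_mid in the frame of bay2 between -0.024 and 0.024 m)) and ((x of case2_mid in the frame of bay0 between -0.024 and 0.024 m and y of case2_mid in the frame of bay0 between -0.024 and 0.024 m) or (x of case2_mid in the frame of bay1 between -0.024 and 0.024 m and y of case2_mid in the frame of bay1 between -0.024 and 0.024 m) or (x of case2_mid in the frame of bay2 between -0.024 and 0.024 m and y of case2_mid in the frame of bay2 between -0.024 and 0.024 m))); the robot touches nothing.
It fails at once if the case with the blue lid is tipped with its bottom edge not against the aluminium strip (angle between case0's own z axis and vertical between 0.6 and 1 rad and (x of case0_heel in the frame of mat below -0.03 m or x of case0_heel in the frame of mat above 0.02 m or y of case0_heel in the frame of mat above 0.26 m or y of case0_heel in the frame of mat below -0.26 m)).
It fails at once if the case with the orange lid is tipped with its bottom edge not against the aluminium strip (angle between case1's own z axis and vertical between 0.6 and 1 rad and (x of case1_heel in the frame of mat below -0.03 m or x of case1_heel in the frame of mat above 0.02 m or y of case1_heel in the frame of mat above 0.26 m or y of case1_heel in the frame of mat below -0.26 m)).
It fails at once if the case with the green lid is tipped with its bottom edge not against the aluminium strip (angle between case2's own z axis and vertical between 0.6 and 1 rad and (x of case2_heel in the frame of mat below -0.03 m or x of case2_heel in the frame of mat above 0.02 m or y of case2_heel in the frame of mat above 0.26 m or y of case2_heel in the frame of mat below -0.26 m)).
It fails at once if other things on the bench are shifted more than 4 cm (distance of any of iron_stand, helping_hand, tweezers_a, tweezers_b, pen, flux, solder_reel from where it was at the start of the episode above 0.04 m).
Of case0, case1, case2 only 2 to 3 are there at a start; the rules pass over those that are not, and their reading is None.
At some moment in a run one of meter, cleaner may be knocked a few centimetres aside while the robot is not near it.
Once in a run the grip may slacken for a moment while it holds something.
It also fails if it takes over 210 s, if anything falls off the work surface, if the arm or the gripper's body presses on something with over 40 N, if the wrist force passes 120 N, or if a joint passes its speed limit or range.

## Working session

There is one attempt and no reset: what is moved stays moved. The work goes in short steps, Python scripts to look and compute and a tool call to move; the robot and the scene stay as the last step left them, time stands still between calls to the robot, and variables do not carry over. Pictures are saved under pics/ and viewed, at most 14 in all, crops included, and the job is handed in when it is done.

Besides the shell and the picture viewer there is one more tool, called after "Request:" as name(argument=value, ...) on one line, values as JSON. drive_tool: Moves the arm, as the interface text tells. Its arguments: {"type":"object","properties":{"increments":{"type":"array"}},"required":["increments"]}

```bash
mkdir -p pics; ls
cat > h.py <<'E'
import sys; sys.path.insert(0,'.')
import numpy as np, cv2
from rig import observe, imaging, robot, nets
from scipy.spatial.transform import Rotation as R
def save(cam,fn):
    im=imaging.read_camera(cam); cv2.imwrite('pics/'+fn,im[:,:,::-1]); return im
def und(ci,px):
    K=np.array(ci['mtx'],float);k1=ci['k1']
    d=(np.array(px,float)-[K[0,2],K[1,2]])/[K[0,0],K[1,1]]
    u=d.copy()
    for _ in range(20): u=d/(1+k1*(u@u))
    return u
def pix2z(cam,px,z,ci=None):
    ci=ci or imaging.camera_info(cam); u=und(ci,px)
    T=np.linalg.inv(np.array(ci['world_to_cam'])); o=T[:3,3]; r=T[:3,:3]@np.array([u[0],-u[1],-1])
    return o+r*(z-o[2])/r[2]
def proj(cam,P,ci=None):
    ci=ci or imaging.camera_info(cam);K=np.array(ci['mtx'],float)
    c=np.array(ci['world_to_cam'])@np.append(P,1); u=np.array([c[0],-c[1]])/-c[2]
    u=u*(1+ci['k1']*(u@u)); return K[:2,:2]@u+K[:2,2]
def tool():
    s=observe();q=s['tcp_rot'];return np.array(s['tool_pos']),R.from_quat([q[1],q[2],q[3],q[0]])
E
python3 - <<'E'
from h import *
for c in('top','scene','wrist'):
    save(c,c+'0.png');ci=imaging.camera_info(c)
    T=np.linalg.inv(np.array(ci['world_to_cam']));print(c,ci['mtx'],ci['k1'],T.round(2).tolist())
print(observe())
E
```

```text
pics
top [[453.01143453   0.         315.64477941]
 [  0.         453.01143453 238.96183138]
 [  0.           0.           1.        ]] -0.10810829709293039 [[0.01, 1.0, -0.09, 384.29], [-1.0, 0.01, -0.01, 9.67], [-0.01, 0.09, 1.0, 1148.12], [0.0, 0.0, 0.0, 1.0]]
scene [[527.0535198   0.        316.0728372]
 [  0.        527.0535198 232.1878572]
 [  0.          0.          1.       ]] -0.11863735876871037 [[-0.44, -0.47, 0.76, 1531.55], [0.9, -0.24, 0.37, 506.03], [0.01, 0.85, 0.53, 822.23], [0.0, 0.0, 0.0, 1.0]]
wrist [[353.57136967   0.         317.3378833 ]
 [  0.         353.57136967 241.71977534]
 [  0.           0.           1.        ]] -0.05133074903803263 [[0.32, 0.91, 0.25, 259.89], [-0.95, 0.31, 0.08, -545.05], [-0.0, -0.26, 0.96, 384.14], [0.0, 0.0, 0.0, 1.0]]
{'time_s': 0.15, 'qpos': array([-1.36208766e+00,  3.59352530e-01,  1.51116509e+00, -7.00324063e-07,
        1.27247623e+00, -1.15101130e-01]), 'dq': array([ 0.00068715, -0.00197111, -0.00391348, -0.00104571,  0.00087303,
       -0.00020877]), 'tau': array([ 8.13683400e-04, -5.15753961e+01, -2.71007860e+01,  6.75406633e-02,
        3.06040258e-02, -7.91764137e-05]), 'tool_pos': array([ 190.845733  , -568.56282011,  404.00191242]), 'tcp_rot': array([-6.99813305e-04,  9.86921748e-01,  1.61198549e-01, -3.31128300e-05]), 'contact_force': array([ 0.25820453, -0.25923113,  0.04646399]), 'torque': array([ 0.01134189,  0.00958639, -0.01781103]), 'gripper_force': 0.0, 'gripper_width': 87.88653911295779}
```

View pics/top0.png

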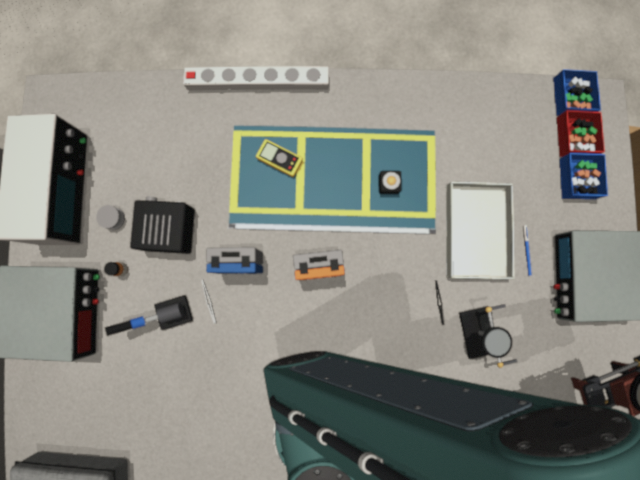

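View pics/scene0.png

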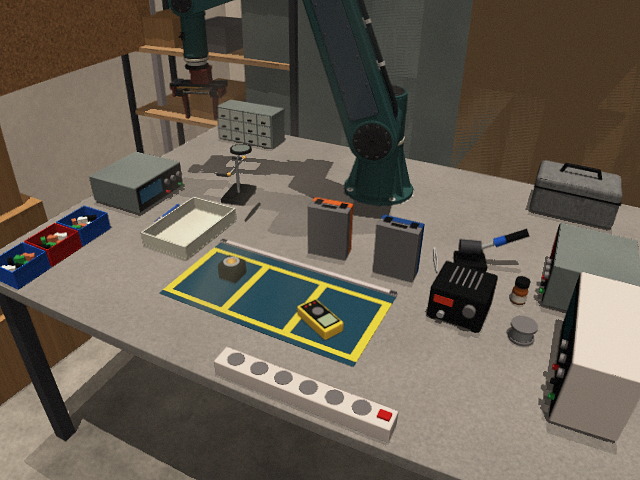

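The top picture shows the mat with strip ends at about (230,228) and (435,232), the meter at (279,157), the cleaner at (390,181), and the carton on the right at (481,231). Two cases are there: blue at (235,260) and orange at (319,264). The scene view confirms there is no green case.

Run:
```python
from h import *
im=imaging.read_camera('top');ci=imaging.camera_info('top')
def rect(reg,z):
    c=max(cv2.findContours(reg.astype(np.uint8),0,cv2.CHAIN_APPROX_NONE)[0],key=cv2.contourArea)[:,0]
    w=np.array([pix2z('top',p,z,ci)[:2] for p in c],np.float32)
    (x,y),s,a=cv2.minAreaRect(w); return np.round([x,y,*s,a],1)
for l,z in(('mat',0),('meter',28),('cleaner',44),('carton',45),('case0',150),('case1',150),('case2',150),('station',94),('tweezers_b',0)):
    for d in nets.outline_of('top',l)[:2]:
        print(l,round(d['confidence'],2),np.round(d['location']),rect(d['region'],z),d['region'].sum())
hsv=cv2.cvtColor(im,cv2.COLOR_RGB2HSV)
for n,lo,hi,z in(('yellow',(24,150,150),(34,255,255),1),):
    m=cv2.inRange(hsv,lo,hi); 
    c=max(cv2.findContours(m,0,cv2.CHAIN_APPROX_NONE)[0],key=cv2.contourArea)
    r=cv2.minAreaRect(c);b=cv2.boxPoints(r);print('tape box px',b.round(1).tolist());print([pix2z('top',p,z,ci)[:2].round(1).tolist() for p in b])
crop=im[110:300,190:530];cv2.imwrite('pics/crop1.png',cv2.resize(crop[:,:,::-1],None,fx=2.35,fy=2.35,interpolation=2))
for p in((230,229),(435,233)):print('strip',pix2z('top',p,4,ci)[:2])
```

```text
mat 0.87 [335. 178.] [653.  -25.6 531.6 275.3  89.1] 19376
meter 0.73 [168. 319.] [283.5 436.5  69.8 225.8  17.4] 1366
meter 0.51 [163. 228.] [524.1 407.  159.7 138.1  87.1] 3093
cleaner 0.59 [389. 183.] [ 631.2 -165.4   60.    58.5   89.6] 537
carton 0.92 [482. 231.] [ 515.1 -388.5  175.5  243.8   88.7] 6583
case0 0.67 [322. 266.] [423.3  11.5  60.9 113.9   7.4] 1366
case0 0.56 [234. 257.] [430.5 198.2  57.7 125.5   0.5] 1429
case1 0.67 [322. 266.] [423.3  11.5  60.9 113.9   7.4] 1366
case1 0.56 [234. 257.] [430.5 198.2  57.7 125.5   0.5] 1429
case2 0.67 [322. 266.] [423.3  11.5  60.9 113.9   7.4] 1366
case2 0.56 [234. 257.] [430.5 198.2  57.7 125.5   0.5] 1429
station 0.77 [164. 228.] [516.4 384.4 152.6 132.6  86.8] 3119
station 0.48 [238. 255.] [434.3 208.6  63.2 132.6   0.7] 1447
tweezers_b 0.67 [440. 304.] [ 312.8 -300.    56.7   11.     9.2] 122
tweezers_b 0.6 [206. 305.] [303.1 280.   49.5   8.9  20. ] 110
tape box px [[295.0, 172.0], [295.0, 172.0], [295.0, 172.0], [295.0, 172.0]]
[[666.5, 73.6], [666.5, 73.6], [666.5, 73.6], [666.5, 73.6]]
strip [516.3773424  237.63465616]
strip [ 510.61120835 -286.29404658]
```

View pics/crop1.png

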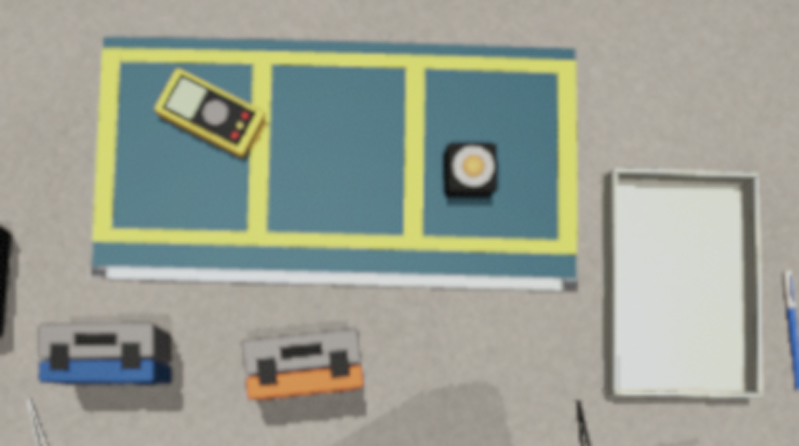

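```bash
cat >> h.py <<'E'
def inc(x,y,z,phi):  # increments to TCP pos, yaw phi (tool down)
    p,r=tool(); d=np.array([x,y,z])-p
    c,s=np.cos(phi),np.sin(phi); T=np.array([[c,s,0],[s,-c,0],[0,0,-1.]]).T
    rv=(r.inv()*R.from_matrix(T)).as_rotvec(); return np.r_[r.inv().apply(d).round(1),rv.round(3)].tolist()
E
python3 - <<'E'
from h import *
ci=imaging.camera_info('top')
for n,p,z in(('meter',(279.4,157.2),28),('cleaner',(390.9,180.2),44),('carton',(480.6,230.6),45),('blue',(231.5,260),150),('orange',(318.9,264.7),150)):
    print(n,pix2z('top',p,z,ci).round(1))
print(inc(500,-165,330,np.pi/2)); print(inc(635,-170,330,np.pi/2))
E
```

```text
meter [698.2 112.3  28. ]
cleaner [ 637.4 -167.7   44. ]
carton [ 513.2 -390.8   45. ]
blue [430.4 203.3 150. ]
orange [422.    9.7 150. ]
[421.5, -284.5, 74.7, -0.0, -0.0, -1.247]
[547.9, -236.8, 74.7, -0.0, -0.0, -1.247]
```

Request:
drive_tool(increments=[[[548, -237, 75, 0, 0, -1.247, 87], [548, -237, 75, 0, 0, -1.247, 87], [548, -237, 75, 0, 0, -1.247, 87], [548, -237, 75, 0, 0, -1.247, 87], [548, -237, 75, 0, 0, -1.247, 87], [548, -237, 75, 0, 0, -1.247, 87], [548, -237, 75, 0, 0, -1.247, 87], [548, -237, 75, 0, 0, -1.247, 87], [548, -237, 75, 0, 0, -1.247, 87], [548, -237, 75, 0, 0, -1.247, 87], [548, -237, 75, 0, 0, -1.247, 87], [548, -237, 75, 0, 0, -1.247, 87]]])

```text
time_s: 1.85
tool_pos: [635.1, -169.3, 329.7]
tcp_rot: [0.0, 0.707, 0.707, 0.0]
contact_force: [0.3, -0.6, -0.8]
gripper_width: 86.9
gripper_force: 0.0
```

Run:
```python
from h import *
p,r=tool();print(p.round(1),r.as_matrix().round(3).tolist())
ci=imaging.camera_info('wrist');im=save('wrist','w1.png')
for d in nets.outline_of('wrist','cleaner')[:2]:
    print(d['confidence'],d['location'],pix2z('wrist',d['location'],44,ci),d['region'].sum())
print(proj('wrist',[637.4,-167.7,44],ci), [proj('wrist',[514-(-.011)*y,y,8],ci).round() .tolist() for y in (-280,-25,0)])
```

```text
[ 635.1 -169.3  329.7] [[-0.0, 1.0, 0.0], [1.0, 0.0, -0.0], [-0.0, 0.0, -1.0]]
0.78 [317.0, 230.8] [ 635.93768365 -160.32919368   44.        ] 4805
[318.88496937 240.02015072] [[188.0, 342.0], [163.0, 54.0], [160.0, 20.0]]
```

View pics/w1.png

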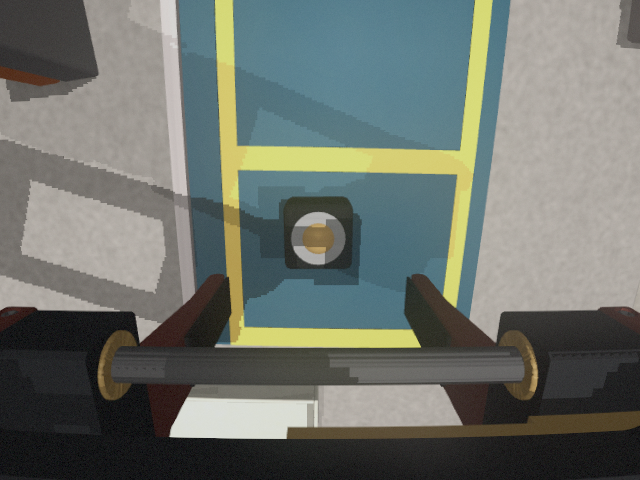

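The wrist view shows the cleaner's brass centre at (319,238), which agrees with the top-camera fix. I'll descend, grip and lift.

Request:
drive_tool(increments=[[[1.5, 2, 40, 0, 0, 0, 87], [1.5, 2, 80, 0, 0, 0, 87], [1.5, 2, 110, 0, 0, 0, 87], [1.5, 2, 138, 0, 0, 0, 87], [1.5, 2, 140, 0, 0, 0, 87], [1.5, 2, 140, 0, 0, 0, 40], [1.5, 2, 140, 0, 0, 0, 40], [1.5, 2, 140, 0, 0, 0, 40], [1.5, 2, 140, 0, 0, 0, 40], [1.5, 2, 140, 0, 0, 0, 40], [1.5, 2, 110, 0, 0, 0, 40], [1.5, 2, 70, 0, 0, 0, 40]]])

```text
time_s: 3.15
tool_pos: [634.4, -168.9, 258.4]
tcp_rot: [-0.003, 0.707, 0.707, -0.001]
contact_force: [0.4, -0.3, -1.5]
gripper_width: 54.1
gripper_force: 30.0
```

Request:
drive_tool(increments=[[[-45, -35, 0, 0, 0, 0, 40], [-90, -70, 0, 0, 0, 0, 40], [-135, -105, 0, 0, 0, 0, 40], [-180, -140, 0, 0, 0, 0, 40], [-222, -172, 0, 0, 0, 0, 40], [-222, -172, 0, 0, 0, 0, 40], [-222, -172, 30, 0, 0, 0, 40], [-222, -172, 58, 0, 0, 0, 40], [-222, -172, 63, 0, 0, 0, 40], [-222, -172, 63, 0, 0, 0, 40], [-222, -172, 63, 0, 0, 0, 70], [-222, -172, 63, 0, 0, 0, 70]]])

```text
time_s: 4.35
tool_pos: [464.3, -391.5, 197.8]
tcp_rot: [0.001, 0.707, 0.707, 0.0]
contact_force: [-0.8, -0.3, -0.3]
gripper_width: 66.3
gripper_force: 0.0
```

Run:
```python
from h import *
print(inc(465,-390,300,np.pi/2),inc(698,112,320,1.10))
```

```text
[1.4, 0.9, -102.2, 0.001, 0.001, 0.0] [503.3, 234.1, -122.5, 0.001, 0.001, 0.471]
```

Request:
drive_tool(increments=[[[0, 0, -50, 0, 0, 0, 70], [0, 0, -100, 0, 0, 0, 70], [45, 20, -120, 0, 0, 0, 87], [90, 40, -122, 0, 0, 0, 87], [135, 63, -122, 0, 0, 0.1, 87], [180, 84, -122, 0, 0, 0.2, 87], [225, 105, -122, 0, 0, 0.3, 87], [270, 126, -122, 0, 0, 0.4, 87], [315, 147, -122, 0, 0, 0.471, 87], [360, 168, -122, 0, 0, 0.471, 87], [405, 189, -122, 0, 0, 0.471, 87], [503, 234, -122, 0, 0, 0.471, 87]]])

```text
time_s: 5.55
tool_pos: [673.9, 60.7, 319.9]
tcp_rot: [0.0, 0.852, 0.523, 0.001]
contact_force: [-0.2, -0.2, 0.8]
gripper_width: 86.8
gripper_force: 0.0
```

Run:
```python
from h import *
print(inc(698,112,320,1.10))
for c,l,z in(('top','meter',28),('top','cleaner',48)):
    im=save(c,'x_%s.png'%l);ci=imaging.camera_info(c)
    for d in nets.outline_of(c,l)[:3]: print(l,d['confidence'],d['location'],pix2z(c,d['location'],z,ci).round(1),d['region'].sum())
```

```text
[56.6, -1.8, -0.0, 0.001, -0.001, 0.0]
meter 0.59 [265.6, 151.2] [713.8 147.8  28. ] 286
meter 0.57 [478.1, 252.1] [ 460.8 -389.2   28. ] 578
cleaner 0.83 [475.8, 251.0] [ 462.1 -376.3   48. ] 552
cleaner 0.57 [439.0, 298.9] [ 344.9 -282.8   48. ] 151
```

Request:
drive_tool(increments=[[[40, -1, 0, 0, 0, 0, 87], [57, -2, 0, 0, 0, 0, 87], [57, -2, 0, 0, 0, 0, 87], [57, -2, 0, 0, 0, 0, 87]]])

```text
time_s: 6.15
tool_pos: [696.9, 108.8, 318.8]
tcp_rot: [0.0, 0.853, 0.523, -0.001]
contact_force: [-0.1, 0.5, 0.2]
gripper_width: 87.0
gripper_force: 0.0
```

```bash
cat >> h.py <<'E'
def wrect(cam,label,z,n=1):
    ci=imaging.camera_info(cam)
    for d in nets.outline_of(cam,label)[:n]:
        c=max(cv2.findContours(d['region'].astype(np.uint8),0,cv2.CHAIN_APPROX_NONE)[0],key=cv2.contourArea)[:,0]
        w=np.array([pix2z(cam,p,z,ci)[:2] for p in c],np.float32)
        (x,y),s,a=cv2.minAreaRect(w); print(label,round(d['confidence'],2),np.round(d['location']),np.round([x,y,*s,a],1))
E
python3 - <<'E'
from h import *
p,r=tool();print(p)
save('wrist','w2.png'); wrect('wrist','meter',28,2)
print(proj('wrist',[698,112,28]))
E
```

```text
[696.86199573 108.84268625 318.81490955]
meter 0.88 [318. 225.] [700.2 116.9 109.8  53.9  63.4]
[316.32516169 235.89026451]
```

View pics/w2.png

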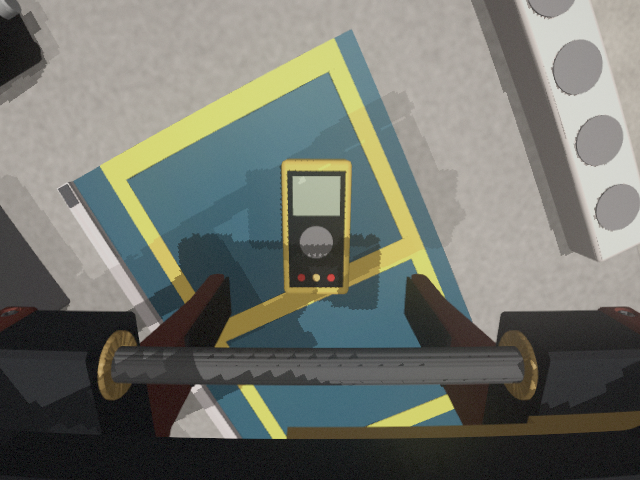

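The meter is upright in the view at (317,226), with fit (700,117) and yaw 63.4°. I'll grip it.

Request:
drive_tool(increments=[[[6, -1, 40, 0, 0, 0, 87], [6, -1, 80, 0, 0, 0, 87], [6, -1, 110, 0, 0, 0, 87], [6, -1, 131, 0, 0, 0, 87], [6, -1, 133, 0, 0, 0, 87], [6, -1, 133, 0, 0, 0, 40], [6, -1, 133, 0, 0, 0, 40], [6, -1, 133, 0, 0, 0, 40], [6, -1, 133, 0, 0, 0, 40], [6, -1, 133, 0, 0, 0, 40], [6, -1, 90, 0, 0, 0, 40], [6, -1, 50, 0, 0, 0, 40]]])

```text
time_s: 7.45
tool_pos: [698.3, 115.9, 268.4]
tcp_rot: [-0.001, 0.853, 0.523, -0.002]
contact_force: [0.5, 0.2, -1.6]
gripper_width: 53.8
gripper_force: 30.0
```

Run:
```python
from h import *
print(tool()[0],inc(560,-390,268,np.pi/2));
```

```text
[698.30901235 115.86826089 268.3960145 ] [-513.6, 106.2, 1.0, -0.004, 0.001, -0.471]
```

Request:
drive_tool(increments=[[[-44, 9, 0, 0, 0, -0.04, 40], [-88, 18, 0, 0, 0, -0.08, 40], [-132, 27, 0, 0, 0, -0.12, 40], [-176, 36, 0, 0, 0, -0.16, 40], [-220, 45, 0, 0, 0, -0.2, 40], [-264, 54, 0, 0, 0, -0.24, 40], [-308, 64, 0, 0, 0, -0.28, 40], [-352, 73, 0, 0, 0, -0.32, 40], [-396, 82, 0, 0, 0, -0.36, 40], [-440, 91, 0, 0, 0, -0.4, 40], [-484, 100, 0, 0, 0, -0.44, 40], [-513, 106, 0, 0, 0, -0.471, 40]]])

```text
time_s: 8.65
tool_pos: [559.7, -392.3, 268.9]
tcp_rot: [0.0, 0.707, 0.707, -0.0]
contact_force: [0.8, 0.4, -1.8]
gripper_width: 53.8
gripper_force: 30.0
```

Run:
```python
from h import *
print(tool()[0],observe()['gripper_width'],inc(560,-390,193,np.pi/2));
```

```text
[ 559.66966354 -392.304461    268.91060468] 53.76932659730794 [2.4, 0.3, 75.9, 0.0, 0.001, 0.0]
```

Request:
drive_tool(increments=[[[0, 0, 0, 0, 0, 0, 40], [0, 0, 35, 0, 0, 0, 40], [0, 0, 70, 0, 0, 0, 40], [0, 0, 75, 0, 0, 0, 40], [0, 0, 75, 0, 0, 0, 40], [0, 0, 75, 0, 0, 0, 68], [0, 0, 75, 0, 0, 0, 68], [0, 0, 75, 0, 0, 0, 68], [0, 0, 35, 0, 0, 0, 68], [0, 0, -10, 0, 0, 0, 68], [0, 0, -50, 0, 0, 0, 68], [0, 0, -90, 0, 0, 0, 87]]])

```text
time_s: 9.85
tool_pos: [560.8, -389.2, 361.5]
tcp_rot: [0.001, 0.707, 0.707, 0.0]
contact_force: [0.9, -0.4, -0.1]
gripper_width: 73.1
gripper_force: 0.0
```

Run:
```python
from h import *
p=tool()[0];print(p,inc(530,-100,358,np.pi/2)); save('wrist','w3.png'); wrect('wrist','meter',32,2);wrect('wrist','cleaner',48,2)
```

```text
[ 560.79082913 -389.23199164  361.48554763] [289.2, -30.8, 3.2, 0.001, 0.001, 0.0]
meter 0.8 [317. 225.] [ 5.660e+02 -3.923e+02  5.580e+01  1.142e+02  3.000e-01]
meter 0.29 [ 66. 120.] [ 352.5 -298.5  108.3   11.3    8.6]
cleaner 0.87 [210. 227.] [ 472.6 -389.3   59.    61.8   89.7]
```

View pics/w3.png

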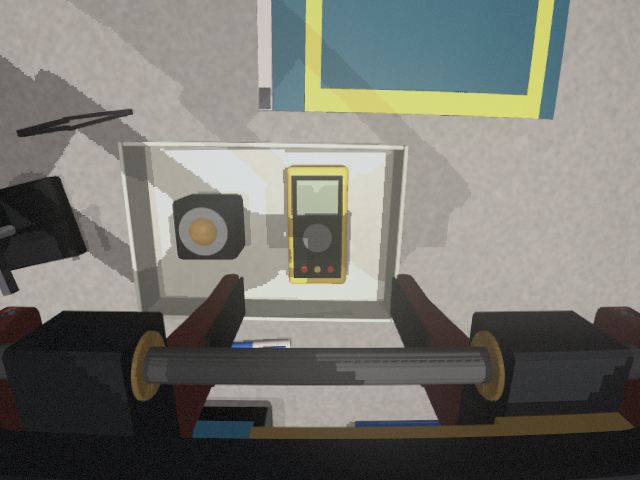

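Both items lie in the carton: the cleaner is at (209,227) and the meter at (318,225). Next I'll look closely at the strip and the cases.

Request:
drive_tool(increments=[[[50, -10, -20, 0, 0, 0, 87], [100, -20, -40, 0, 0, 0, 87], [150, -30, -60, 0, 0, 0, 87], [200, -35, -80, 0, 0, 0, 87], [250, -40, -80, 0, 0, 0, 87], [300, -45, -80, 0, 0, 0, 87], [350, -50, -80, 0, 0, 0, 87], [400, -50, -80, 0, 0, 0, 87], [410, -50, -80, 0, 0, 0, 87], [410, -50, -80, 0, 0, 0, 87]]])

```text
time_s: 11.0
tool_pos: [509.8, 23.8, 437.8]
tcp_rot: [-0.001, 0.706, 0.709, -0.0]
contact_force: [0.8, -0.3, -0.1]
gripper_width: 87.0
gripper_force: 0.0
```

Run:
```python
from h import *
print(tool()[0]);ci=imaging.camera_info('wrist');im=save('wrist','w4.png')
hsv=cv2.cvtColor(im,cv2.COLOR_RGB2HSV)
for c,lo,hi in(('blue',(100,120,60),(125,255,255)),('orange',(5,150,120),(18,255,255))):
    m=cv2.inRange(hsv,lo,hi);n,l,s,_=cv2.connectedComponentsWithStats(m);k=1+s[1:,4].argmax();cc=max(cv2.findContours((l==k).astype(np.uint8),0,cv2.CHAIN_APPROX_NONE)[0],key=len)
    print(c,s[k],cv2.boxPoints(cv2.minAreaRect(cc)).round().tolist())
for l in('case0','case1','case2'):wrect('wrist',l,150,2)
top=imaging.read_camera('top');cv2.imwrite('pics/t2.png',top[:,:,::-1])
```

```text
[509.78082048  23.78683944 437.82479847]
blue [ 166    0   33   65 1287] [[165.0, 0.0], [194.0, -2.0], [198.0, 63.0], [170.0, 65.0]]
orange [ 169  220   35   82 1401] [[168.0, 222.0], [190.0, 217.0], [207.0, 297.0], [185.0, 301.0]]
case0 0.67 [223.  40.] [442.1 161.6  61.   74.7  89. ]
case0 0.6 [225. 232.] [435.2  16.1  79.8 117.2   5.9]
case1 0.67 [223.  40.] [442.7 160.4  61.   74.7  88.9]
case1 0.6 [225. 232.] [435.6  14.9  79.8 117.3   5.8]
case2 0.67 [223.  40.] [443.1 159.7  61.1  74.7  88.8]
case2 0.6 [225. 232.] [435.8  14.2  79.8 117.3   5.7]
```

View pics/w4.png

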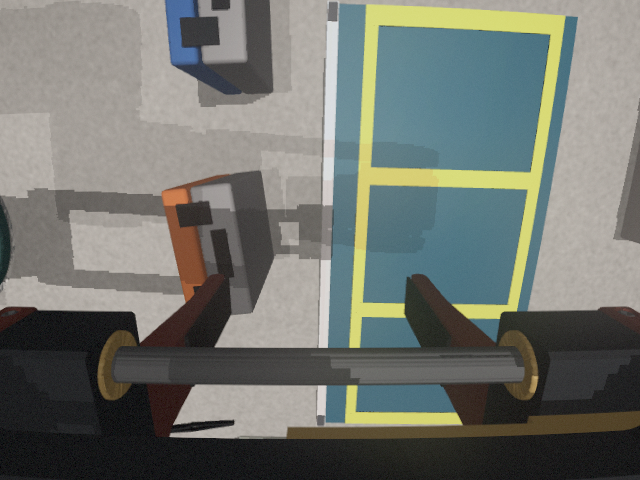

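Run:
```python
from h import *
ci=imaging.camera_info('wrist')
f=lambda p,z:pix2z('wrist',p,z,ci)[:2]
for n,q in(('bay2',[(378,25),(553,35),(536,173),(370,168)]),('bay1',[(369,185),(533,189),(517,306),(361,303)])):
    w=np.array([f(p,1) for p in q]);print(n,w.round(1).tolist(),w.mean(0).round(1))
a,b=f((329,3),8),f((317,424),8);print('strip',a,b,np.arctan2(-(a-b)[0],(a-b)[1]))
for n,q in(('orange',[(163,193),(230,183),(187,300)]),('blue',[(169,65),(245,63),(166,0),(245,0)])):
    print(n,[f(p,150).round(1).tolist() for p in q])
```

```text
bay2 [[576.6, 218.4], [770.3, 213.1], [771.0, 62.6], [572.7, 67.1]] [672.6 140.3]
bay1 [[572.2, 47.5], [770.1, 43.7], [773.1, -109.2], [567.4, -103.3]] [670.7 -30.3]
strip [523.94586963 237.2434157 ] [ 510.3981702  -288.11041878] -0.025782047507677812
orange [[393.3, 57.8], [445.7, 65.0], [403.2, -31.2]]
blue [[406.9, 148.6], [461.1, 149.0], [408.3, 190.6], [462.8, 189.3]]
```

View pics/t2.png

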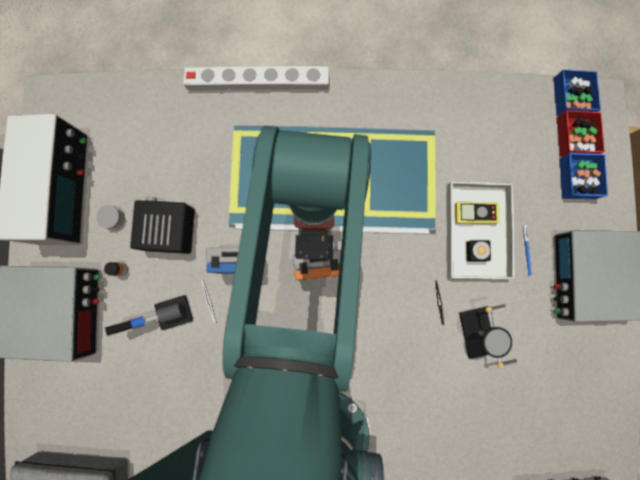

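The top view confirms both items in the carton and the cases undisturbed. The bays come out at about (666,-28) and (668,142), with the strip face at x≈516. I'll take the orange case now.

Run:
```python
from h import *
print(inc(423,8,380,1.69),inc(423,8,280,1.69))
```

```text
[-11.6, -87.9, 58.5, -0.001, 0.0, -0.121] [-11.5, -87.8, 158.5, -0.001, 0.0, -0.121]
```

Request:
drive_tool(increments=[[[-6, -45, 30, 0, 0, -0.06, 87], [-11.5, -88, 58, 0, 0, -0.121, 87], [-11.5, -88, 58, 0, 0, -0.121, 87], [-11.5, -88, 58, 0, 0, -0.121, 87], [-11.5, -88, 98, 0, 0, -0.121, 87], [-11.5, -88, 135, 0, 0, -0.121, 87], [-11.5, -88, 158, 0, 0, -0.121, 87], [-11.5, -88, 158, 0, 0, -0.121, 87]]])

```text
time_s: 12.05
tool_pos: [424.0, 8.5, 279.4]
tcp_rot: [-0.001, 0.664, 0.748, -0.001]
contact_force: [-0.5, 0.7, -0.3]
gripper_width: 86.8
gripper_force: 0.0
```

Request:
drive_tool(increments=[[[0, 0, 0, 0, 0, 0, 70], [0, 0, 0, 0, 0, 0, 60], [0, 0, 0, 0, 0, 0, 50], [0, 0, 0, 0, 0, 0, 50], [0, 0, 0, 0, 0, 0, 50], [0, 0, 0, 0, 0, 0, 50], [0, 0, 0, 0, 0, 0, 50]]])

```text
time_s: 12.75
tool_pos: [422.9, 9.1, 281.7]
tcp_rot: [0.0, 0.663, 0.749, 0.0]
contact_force: [-2.5, -0.9, 7.2]
gripper_width: 55.5
gripper_force: 30.0
```

Run:
```python
from h import *
print(observe());print(inc(475,-27,280,np.pi/2-.013)); print(inc(487,-27,280,np.pi/2-.013))
```

```text
{'time_s': 12.75, 'qpos': array([-1.42101118e-01,  2.80107023e-01,  2.02069227e+00, -4.03373260e-05,
        8.39969395e-01, -2.63190792e-01]), 'dq': array([-0.00036934,  0.00079107, -0.00081207, -0.00051886, -0.00128584,
        0.00089768]), 'tau': array([ 1.95651809e-01, -3.42178845e+01, -1.72036493e+01,  2.10327320e-01,
       -7.11243823e-01,  1.11996720e-02]), 'tool_pos': array([422.94173605,   9.08717339, 281.67499103]), 'tcp_rot': array([3.52254344e-04, 6.63015521e-01, 7.48605536e-01, 2.14180686e-04]), 'contact_force': array([-2.51232236, -0.93760106,  7.18208583]), 'torque': array([-0.0087627 ,  0.33322604,  0.02676988]), 'gripper_force': 29.999573528766632, 'gripper_width': 55.451632419576576}
[-42.1, 47.3, 1.7, 0.001, 0.0, 0.134]
[-43.6, 59.2, 1.7, 0.001, 0.0, 0.134]
```

Request:
drive_tool(increments=[[[-6, 6, 0, 0, 0, 0.02, 50], [-12, 13, 0, 0, 0, 0.04, 50], [-18, 20, 0, 0, 0, 0.06, 50], [-24, 27, 0, 0, 0, 0.08, 50], [-30, 34, 0, 0, 0, 0.1, 50], [-36, 41, 0, 0, 0, 0.12, 50], [-42, 47, 0, 0, 0, 0.134, 50], [-42, 49, 0, 0, 0, 0.134, 50], [-42, 51, 0, 0, 0, 0.134, 50], [-42, 53, 0, 0, 0, 0.134, 50], [-42, 55, 0, 0, 0, 0.134, 50], [-42, 55, 0, 0, 0, 0.134, 50]]])

```text
time_s: 13.95
tool_pos: [481.3, -25.9, 281.7]
tcp_rot: [-0.001, 0.711, 0.703, -0.001]
contact_force: [-6.4, -0.9, 14.1]
gripper_width: 56.0
gripper_force: 30.0
```

Request:
drive_tool(increments=[[[0, 2, 0, 0, 0, 0, 50], [0, 3, 0, 0, 0, 0, 50], [0, 4, 0, 0, 0, 0, 50], [0, 4, 0, 0, 0, 0, 50]]])

```text
time_s: 14.35
tool_pos: [484.7, -25.8, 281.7]
tcp_rot: [-0.001, 0.711, 0.703, -0.001]
contact_force: [-7.5, -0.4, 15.3]
gripper_width: 55.9
gripper_force: 30.0
```

Request:
drive_tool(increments=[[[0, 1, -1.5, 0, 0, 0, 50], [0, 2, -3, 0, 0, 0, 50], [0, 3, -3, 0, 0, 0, 50], [0, 3, -3, 0, 0, 0, 50]]])

```text
time_s: 14.75
tool_pos: [487.1, -25.6, 282.6]
tcp_rot: [-0.003, 0.712, 0.702, -0.002]
contact_force: [-6.7, 0.0, -4.2]
gripper_width: 55.9
gripper_force: 30.0
```

Request:
drive_tool(increments=[[[0, 2, 0, 0, 0, 0, 50], [0, 4, 0, 0, 0, 0, 50], [0, 4, 0, 0, 0, 0, 50]]])

```text
time_s: 15.05
tool_pos: [489.1, -25.4, 282.0]
tcp_rot: [-0.005, 0.712, 0.702, -0.004]
contact_force: [-11.3, 0.2, 0.3]
gripper_width: 55.9
gripper_force: 30.0
```

Request:
drive_tool(increments=[[[0, 0, 0, 0, 0, 0, 70], [0, 0, 0, 0, 0, 0, 87], [0, -2, 0, 0, 0, 0, 87], [0, -3, 0, 0, 0, 0, 87], [0, -3, -40, 0, 0, 0, 87], [0, -3, -80, 0, 0, 0, 87], [0, -3, -110, 0, 0, 0, 87], [0, -3, -110, 0, 0, 0, 87]]])

```text
time_s: 15.85
tool_pos: [492.7, -26.4, 398.6]
tcp_rot: [0.004, 0.712, 0.703, 0.003]
contact_force: [0.5, -0.2, -0.2]
gripper_width: 87.0
gripper_force: 0.0
```

Run:
```python
from h import *
print(tool()[0],inc(415,-27,392,-.013))
ci=imaging.camera_info('wrist');im=save('wrist','w5.png')
hsv=cv2.cvtColor(im,cv2.COLOR_RGB2HSV);m=cv2.inRange(hsv,(5,150,120),(18,255,255))
n,l,s,_=cv2.connectedComponentsWithStats(m);k=1+s[1:,4].argmax();print(s[k])
```

```text
[492.66763863 -26.41984005 398.61012105] [-1.6, -77.7, 5.8, 0.009, -0.007, 1.571]
[ 259  167   34  154 2969]
```

View pics/w5.png

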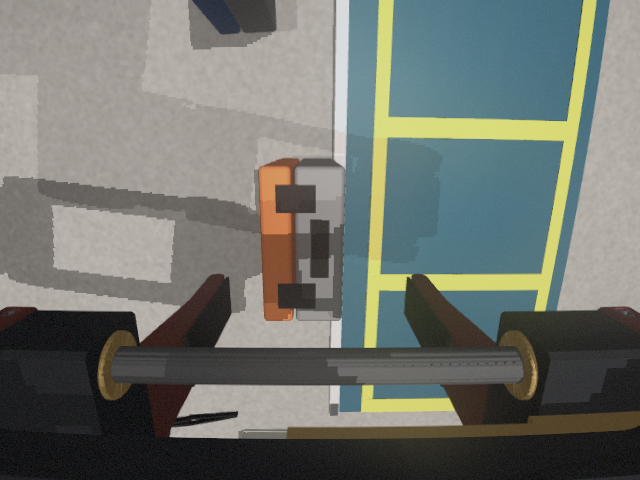

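The orange case now stands square against the strip, its top spanning about (260-345, 160-320). I'll rotate the hand and get behind the lid.

Request:
drive_tool(increments=[[[0, -20, 0, 0, 0, 0.15, 60], [0, -40, 0, 0, 0, 0.3, 50], [-1, -60, 0, 0, 0, 0.45, 50], [-1.5, -78, 0, 0, 0, 0.6, 50], [-1.5, -78, 0, 0, 0, 0.75, 50], [-1.5, -78, 0, 0, 0, 0.9, 50], [-1.5, -78, 0, 0, 0, 1.05, 50], [-1.5, -78, 0, 0, 0, 1.2, 50], [-1.5, -78, 0, 0, 0, 1.35, 50], [-1.5, -78, 0, 0, 0, 1.5, 50], [-1.5, -78, 0, 0, 0, 1.571, 50], [-1.5, -78, 0, 0, 0, 1.571, 50]]])

```text
time_s: 17.1
tool_pos: [412.2, -26.5, 392.8]
tcp_rot: [-0.0, 1.0, -0.007, -0.001]
contact_force: [0.4, 0.1, 0.2]
gripper_width: 50.1
gripper_force: 0.0
```

Run:
```python
from h import *
print(tool()[0],tool()[1].as_matrix().round(3).tolist(),inc(415,-27,310,-.013),inc(509,-27,310,-.013))
```

```text
[412.19444393 -26.49759343 392.78014397] [[1.0, -0.014, -0.002], [-0.014, -1.0, 0.0], [-0.002, -0.0, -1.0]] [2.9, 0.5, 82.8, -0.0, 0.002, -0.001] [96.9, -0.8, 82.6, -0.0, 0.002, -0.001]
```

Request:
drive_tool(increments=[[[0, 0, 40, 0, 0, 0, 50], [2, 0, 80, 0, 0, 0, 50], [10, 0, 83, 0, 0, 0, 50], [20, 0, 83, 0, 0, 0, 50], [28, 0, 83, 0, 0, 0, 50], [33, 0, 83, 0, 0, 0, 50], [38, 0, 83, 0, 0, 0, 50], [43, 0, 83, 0, 0, 0, 50], [48, 0, 83, 0, 0, 0, 50], [53, 0, 83, 0, 0, 0, 50], [58, 0, 83, 0, 0, 0, 50], [62, 0, 83, 0, 0, 0, 50]]])

```text
time_s: 18.3
tool_pos: [475.1, -27.4, 310.9]
tcp_rot: [-0.0, 1.0, -0.007, 0.0]
contact_force: [-0.2, -0.1, 0.1]
gripper_width: 50.2
gripper_force: 0.4
```

Request:
drive_tool(increments=[[[5, 0, 0, 0, 0, 0, 50], [10, 0, 0, 0, 0, 0, 50], [15, 0, 0, 0, 0, 0, 50], [20, 0, 0, 0, 0, 0, 50], [25, 0, 0, 0, 0, 0, 50], [30, 0, 0, 0, 0, 0, 50], [35, 0, 0, 0, 0, 0, 50], [40, 0, 0, 0, 0, 0, 50], [40, 0, 0, 0, 0, 0, 50], [40, 0, 0, 0, 0, 0, 50], [40, 0, 0, 0, 0, 0, 50], [40, 0, 0, 0, 0, 0, 50]]])

```text
time_s: 19.5
tool_pos: [514.3, -27.9, 310.9]
tcp_rot: [-0.0, 1.0, -0.007, -0.0]
contact_force: [0.3, -0.1, 0.7]
gripper_width: 50.0
gripper_force: 0.0
```

Run:
```python
from h import *
save('scene','s2.png');wrect('scene','case1',60,2)
```

```text
case1 0.84 [292. 271.] [616.6  -6.6 214.5 137.6   1.6]
case1 0.7 [399. 248.] [398.5 192.2 303.7 135.   12.2]
```

View pics/s2.png

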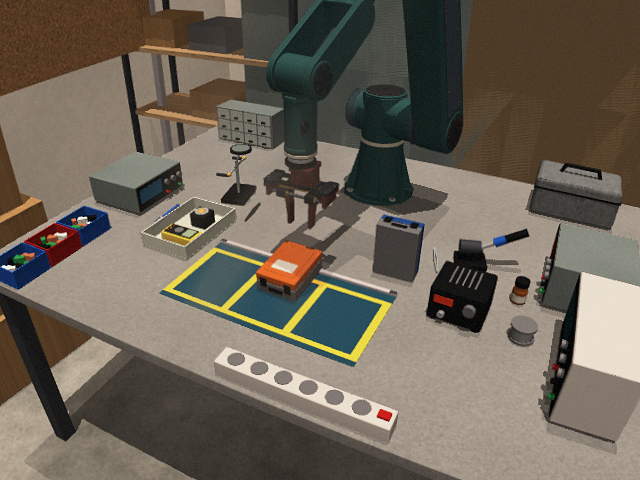

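The orange case has fallen lid up onto the mat across the strip, at (291,268). Next I'll push it by its hinge end into bay 1.

Request:
drive_tool(increments=[[[-25, 0, 0, 0, 0, 0, 50], [-45, 0, 0, 0, 0, 0, 50], [-45, 0, 40, 0, 0, 0, 50], [-45, 0, 80, 0, 0, 0, 50], [-45, 0, 107, 0, 0, 0, 50], [-35, 0, 107, 0, 0, 0, 50], [-25, 0, 107, 0, 0, 0, 50], [-18, 0, 107, 0, 0, 0, 50], [-12, 0, 107, 0, 0, 0, 50], [-6, 0, 107, 0, 0, 0, 50], [0, 0, 107, 0, 0, 0, 50], [6, 0, 107, 0, 0, 0, 50]]])

```text
time_s: 20.8
tool_pos: [520.7, -27.9, 204.2]
tcp_rot: [-0.0, 1.0, -0.007, -0.0]
contact_force: [-2.6, -0.4, 0.6]
gripper_width: 50.1
gripper_force: 1.4
```

Request:
drive_tool(increments=[[[5, 0, 0, 0, 0, 0, 50], [10, 0, 0, 0, 0, 0, 50], [15, 0, 0, 0, 0, 0, 50], [20, 0, 0, 0, 0, 0, 50], [25, 0, 0, 0, 0, 0, 50], [30, 0, 0, 0, 0, 0, 50], [35, 0, 0, 0, 0, 0, 50], [40, 0, 0, 0, 0, 0, 50], [45, 0, 0, 0, 0, 0, 50], [50, 0, 0, 0, 0, 0, 50], [53, 0, 0, 0, 0, 0, 50], [53, 0, 0, 0, 0, 0, 50]]])

```text
time_s: 22.0
tool_pos: [574.4, -28.7, 204.0]
tcp_rot: [0.0, 1.0, -0.007, 0.001]
contact_force: [0.3, 0.4, 0.3]
gripper_width: 49.9
gripper_force: 0.0
```

Run:
```python
from h import *
print(tool()[0])
im=imaging.read_camera('top');wrect('top','case1',56,3)
save('scene','s3.png');wrect('scene','case1',56,2)
```

```text
[574.3941444  -28.74007057 203.98829074]
case1 0.9 [245. 247.] [459.3 212.3 131.3  30.1  80.4]
case1 0.57 [351. 144.] [ 7.305e+02 -6.630e+01  1.030e+01  2.740e+01  6.000e-01]
case1 0.77 [399. 247.] [391.8 189.4 300.9 133.   12.5]
case1 0.6 [277. 289.] [690.6  -6.1 142.3 201.7  89.7]
```

Request:
drive_tool(increments=[[[-15, 0, 0, 0, 0, 0, 50], [-30, 0, 0, 0, 0, 0, 50], [-30, 0, -45, 0, 0, 0, 50], [-30, 0, -90, 0, 0, 0, 50], [-30, 0, -135, 0, 0, 0, 50], [-30, 0, -180, 0, 0, 0, 50], [-30, 0, -195, 0, 0, 0, 50], [-30, 0, -195, 0, 0, 0, 50]]])

```text
time_s: 23.0
tool_pos: [544.5, -28.4, 402.2]
tcp_rot: [0.001, 1.0, -0.007, 0.004]
contact_force: [0.5, -0.0, 0.6]
gripper_width: 50.5
gripper_force: 0.0
```

Run:
```python
from h import *
p=tool()[0];print(p,inc(432,203.5,380,np.pi/2-.02)); save('wrist','w6.png'); wrect('wrist','case1',56,2)
```

```text
[544.45629803 -28.42518705 402.18058767] [-115.7, -230.4, 21.1, 0.006, -0.005, -1.564]
case1 0.85 [309.  90.] [659.3 -23.  109.3 146.9  89.7]
case1 0.82 [ 83. 305.] [460.2 200.1  46.9 143.8  18.4]
```

View pics/w6.png

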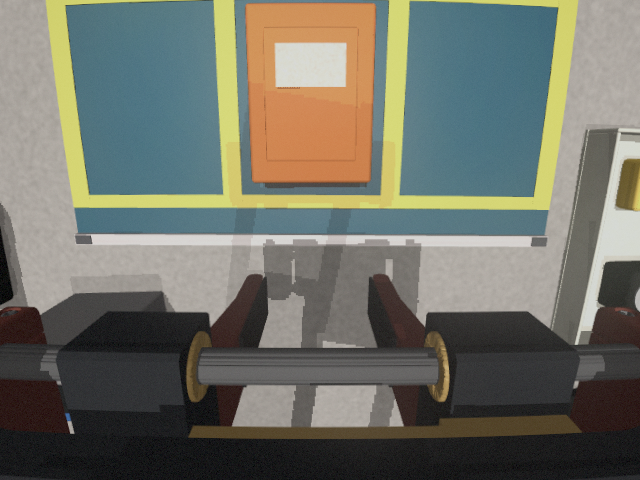

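The orange case lies lid up inside bay 1, about 9 mm near of centre and square. Now the blue case.

Request:
drive_tool(increments=[[[-10, -25, 0, 0, 0, -0.14, 87], [-20, -50, 0, 0, 0, -0.28, 87], [-30, -75, 0, 0, 0, -0.42, 87], [-40, -100, 0, 0, 0, -0.56, 87], [-50, -125, 0, 0, 0, -0.7, 87], [-60, -150, 0, 0, 0, -0.84, 87], [-75, -175, 0, 0, 0, -0.98, 87], [-90, -200, 5, 0, 0, -1.12, 87], [-105, -220, 10, 0, 0, -1.26, 87], [-116, -230, 20, 0, 0, -1.4, 87], [-116, -230, 20, 0, 0, -1.54, 87], [-116, -230, 20, 0, 0, -1.564, 87]]])

```text
time_s: 24.3
tool_pos: [429.3, 203.4, 376.6]
tcp_rot: [-0.001, 0.713, 0.701, -0.002]
contact_force: [-0.7, -0.7, 0.1]
gripper_width: 87.3
gripper_force: 0.0
```

Run:
```python
from h import *
ci=imaging.camera_info('wrist');im=save('wrist','w7.png')
hsv=cv2.cvtColor(im,cv2.COLOR_RGB2HSV);m=cv2.inRange(hsv,(100,120,60),(125,255,255));n,l,s,_=cv2.connectedComponentsWithStats(m);k=1+s[1:,4].argmax()
cc=max(cv2.findContours((l==k).astype(np.uint8),0,cv2.CHAIN_APPROX_NONE)[0],key=len)[:,0]
b=cv2.boxPoints(cv2.minAreaRect(cc));print(s[k],b.tolist(),[pix2z('wrist',q,150,ci)[:2].round(1).tolist() for q in b])
wrect('wrist','case0',150,1)
print(tool()[0],inc(432,203.5,282,np.pi/2-.02))
```

```text
[ 273  173   37  118 2239] [[269.2896423339844, 174.4758758544922], [302.3103332519531, 171.72413635253906], [311.9517517089844, 287.42071533203125], [278.9310607910156, 290.17242431640625]] [[402.5, 260.0], [421.7, 261.2], [425.7, 189.6], [404.8, 188.0]]
case0 0.7 [317. 242.] [432.1 211.2  56.1 115.2   1. ]
[430.27542964 203.07893286 377.63916568] [0.5, 1.9, 95.6, -0.002, 0.001, -0.003]
```

Request:
drive_tool(increments=[[[0, 2, 40, 0, 0, 0, 87], [0, 2, 80, 0, 0, 0, 87], [0, 2, 94, 0, 0, 0, 87], [0, 2, 94, 0, 0, 0, 87], [0, 2, 94, 0, 0, 0, 70], [0, 2, 94, 0, 0, 0, 50], [0, 2, 94, 0, 0, 0, 50], [0, 2, 94, 0, 0, 0, 50], [0, 2, 94, 0, 0, 0, 50], [0, 2, 94, 0, 0, 0, 50]]])

```text
time_s: 25.4
tool_pos: [432.6, 203.2, 285.5]
tcp_rot: [0.0, 0.714, 0.7, 0.0]
contact_force: [-1.5, -0.6, 6.8]
gripper_width: 55.9
gripper_force: 29.9
```

Run:
```python
from h import *
print(observe()['gripper_width'],inc(480,143,283,np.pi/2-.013))
```

```text
55.89467519543755 [-59.3, 48.6, 2.5, 0.001, -0.0, -0.007]
```

Request:
drive_tool(increments=[[[-5, 4, -1.5, 0, 0, 0, 50], [-11, 9, -1.5, 0, 0, 0, 50], [-17, 14, -1.5, 0, 0, 0, 50], [-23, 19, -1.5, 0, 0, 0, 50], [-29, 24, -1.5, 0, 0, 0, 50], [-35, 29, -1.5, 0, 0, 0, 50], [-41, 34, -1.5, 0, 0, 0, 50], [-47, 39, -1.5, 0, 0, 0, 50], [-53, 44, -1.5, 0, 0, -0.003, 50], [-60, 49, -1.5, 0, 0, -0.007, 50], [-60, 51, -1.5, 0, 0, -0.007, 50], [-60, 51, -1.5, 0, 0, -0.007, 50]]])

```text
time_s: 26.6
tool_pos: [482.7, 142.0, 286.4]
tcp_rot: [-0.0, 0.712, 0.702, 0.0]
contact_force: [1.0, -0.0, -3.1]
gripper_width: 56.2
gripper_force: 29.9
```

Request:
drive_tool(increments=[[[0, 2, 0, 0, 0, 0, 50], [0, 4, 0, 0, 0, 0, 50], [0, 6, 0, 0, 0, 0, 50], [0, 6, 0, 0, 0, 0, 50]]])

```text
time_s: 27.0
tool_pos: [488.0, 142.3, 286.2]
tcp_rot: [-0.001, 0.712, 0.703, -0.0]
contact_force: [-1.6, 0.9, -3.3]
gripper_width: 56.0
gripper_force: 29.9
```

Request:
drive_tool(increments=[[[0, 1, 1, 0, 0, 0, 50], [0, 2, 1, 0, 0, 0, 50], [0, 4, 1, 0, 0, 0, 50], [0, 6, 1, 0, 0, 0, 50], [0, 6, 1, 0, 0, 0, 50]]])

```text
time_s: 27.5
tool_pos: [491.1, 142.2, 285.7]
tcp_rot: [-0.003, 0.712, 0.702, -0.003]
contact_force: [-13.2, 1.1, 16.1]
gripper_width: 55.9
gripper_force: 30.0
```

Request:
drive_tool(increments=[[[0, -1, 0, 0, 0, 0, 70], [0, -2, 0, 0, 0, 0, 87], [0, -3, 0, 0, 0, 0, 87], [0, -3, 0, 0, 0, 0, 87], [0, -3, -40, 0, 0, 0, 87], [0, -3, -80, 0, 0, 0, 87], [0, -3, -108, 0, 0, 0, 87], [0, -3, -108, 0, 0, 0, 87]]])

```text
time_s: 28.3
tool_pos: [493.3, 142.3, 397.6]
tcp_rot: [0.003, 0.712, 0.703, 0.004]
contact_force: [0.2, -1.2, -0.5]
gripper_width: 86.9
gripper_force: 0.0
```

Request:
drive_tool(increments=[[[0, -20, 0, 0, 0, 0.15, 60], [0, -40, 0, 0, 0, 0.3, 50], [-1, -60, 0, 0, 0, 0.45, 50], [-1, -78, 0, 0, 0, 0.6, 50], [-1, -78, 0, 0, 0, 0.75, 50], [-1, -78, 0, 0, 0, 0.9, 50], [-1, -78, 0, 0, 0, 1.05, 50], [-1, -78, 0, 0, 0, 1.2, 50], [-1, -78, 0, 0, 0, 1.35, 50], [-1, -78, 0, 0, 0, 1.5, 50], [-1, -78, 0, 0, 0, 1.571, 50], [-1, -78, 0, 0, 0, 1.571, 50]]])

```text
time_s: 29.5
tool_pos: [413.1, 142.0, 392.4]
tcp_rot: [0.0, 1.0, -0.007, -0.001]
contact_force: [0.6, 0.5, -0.1]
gripper_width: 50.0
gripper_force: 0.0
```

Run:
```python
from h import *
print(tool()[0],inc(428,142,310,-.013))
ci=imaging.camera_info('wrist');im=save('wrist','w8.png');wrect('wrist','case0',150,2)
imaging.read_camera('top');wrect('top','case0',150,3)
```

```text
[413.14576336 141.97748227 392.43668815] [15.0, -0.2, 82.4, 0.0, 0.001, -0.001]
case0 0.83 [305. 135.] [488.9 147.9 109.1  55.5  89. ]
case0 0.73 [504.  17.] [556.3  32.6  21.2  87.4   1.6]
case0 0.79 [335. 174.] [633.  -21.9 101.  149.5  89.3]
case0 0.72 [276. 232.] [4.870e+02 1.112e+02 6.240e+01 6.050e+01 4.000e-01]
case0 0.7 [357. 182.] [617.5 -20.4 461.7 240.2  88.7]
```

View pics/w8.png

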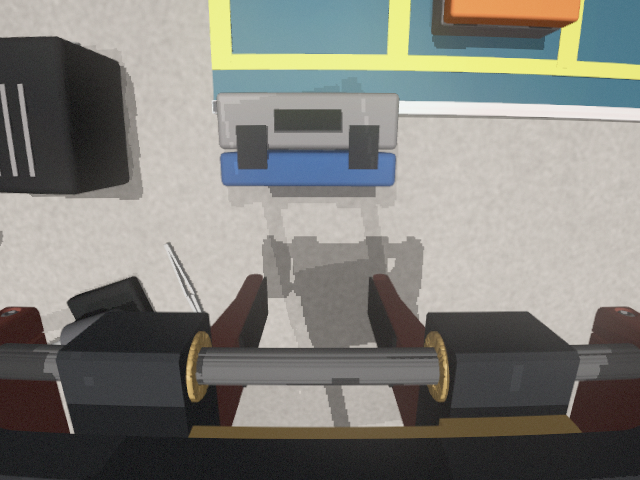

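Blue stands square against the strip, its top at (220-398, 92-186), in front of bay 2. I'll tip it the same way.

Request:
drive_tool(increments=[[[0, -2, 40, 0, 0, 0, 50], [2, -2, 80, 0, 0, 0, 50], [10, -2, 82, 0, 0, 0, 50], [20, -2, 82, 0, 0, 0, 50], [28, -2, 82, 0, 0, 0, 50], [33, -2, 82, 0, 0, 0, 50], [38, -2, 82, 0, 0, 0, 50], [43, -2, 82, 0, 0, 0, 50], [48, -2, 82, 0, 0, 0, 50], [53, -2, 82, 0, 0, 0, 50], [58, -2, 82, 0, 0, 0, 50], [62, -2, 82, 0, 0, 0, 50]]])

```text
time_s: 30.9
tool_pos: [475.9, 143.3, 311.4]
tcp_rot: [-0.0, 1.0, -0.007, 0.0]
contact_force: [-0.3, 0.2, 0.7]
gripper_width: 49.9
gripper_force: 0.3
```

Request:
drive_tool(increments=[[[5, 0, 0, 0, 0, 0, 50], [10, 0, 0, 0, 0, 0, 50], [15, 0, 0, 0, 0, 0, 50], [20, 0, 0, 0, 0, 0, 50], [25, 0, 0, 0, 0, 0, 50], [30, 0, 0, 0, 0, 0, 50], [35, 0, 0, 0, 0, 0, 50], [41, 0, 0, 0, 0, 0, 50], [41, 0, 0, 0, 0, 0, 50], [41, 0, 0, 0, 0, 0, 50], [41, 0, 0, 0, 0, 0, 50], [41, 0, 0, 0, 0, 0, 50]]])

```text
time_s: 32.1
tool_pos: [516.1, 142.7, 311.4]
tcp_rot: [-0.0, 1.0, -0.007, -0.0]
contact_force: [0.4, 0.2, -0.1]
gripper_width: 49.9
gripper_force: 0.0
```

Run:
```python
from h import *
print(tool()[0]);save('scene','s4.png');wrect('scene','case0',60,3)
```

```text
[516.07749722 142.73607641 311.38649286]
case0 0.87 [351. 288.] [617.2 154.7 129.  213.5  89.8]
case0 0.71 [280. 289.] [693.   -4.9 140.7 200.5  88.2]
```

View pics/s4.png

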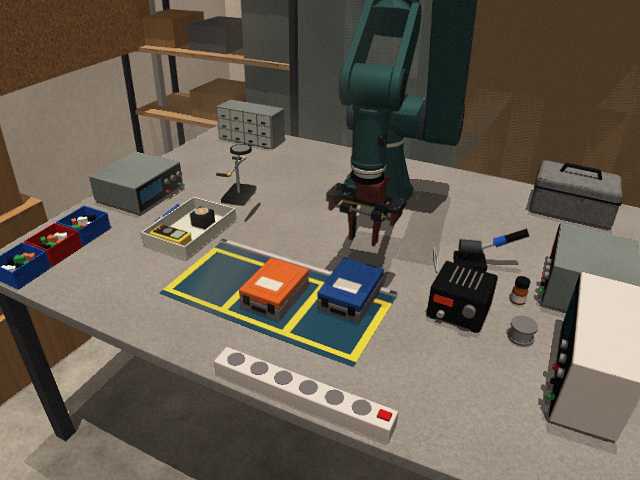

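Blue has tipped lid up over the strip, at (353,285). I'll slide it into bay 2.

Request:
drive_tool(increments=[[[-25, 0, 0, 0, 0, 0, 50], [-46, 0, 0, 0, 0, 0, 50], [-46, 0, 40, 0, 0, 0, 50], [-46, 0, 80, 0, 0, 0, 50], [-46, 0, 107, 0, 0, 0, 50], [-36, 0, 107, 0, 0, 0, 50], [-26, 0, 107, 0, 0, 0, 50], [-18, 0, 107, 0, 0, 0, 50], [-12, 0, 107, 0, 0, 0, 50], [-6, 0, 107, 0, 0, 0, 50], [0, 0, 107, 0, 0, 0, 50], [6, 0, 107, 0, 0, 0, 50]]])

```text
time_s: 33.4
tool_pos: [522.7, 142.7, 204.8]
tcp_rot: [-0.0, 1.0, -0.007, 0.0]
contact_force: [-1.3, 0.1, 1.1]
gripper_width: 50.0
gripper_force: 0.8
```

Request:
drive_tool(increments=[[[6, 0, 0, 0, 0, 0, 50], [12, 0, 0, 0, 0, 0, 50], [18, 0, 0, 0, 0, 0, 50], [24, 0, 0, 0, 0, 0, 50], [30, 0, 0, 0, 0, 0, 50], [36, 0, 0, 0, 0, 0, 50], [41, 0, 0, 0, 0, 0, 50], [46, 0, 0, 0, 0, 0, 50], [51, 0, 0, 0, 0, 0, 50], [56, 0, 0, 0, 0, 0, 50], [60, 0, 0, 0, 0, 0, 50], [60, 0, 0, 0, 0, 0, 50]]])

```text
time_s: 34.6
tool_pos: [583.3, 141.9, 204.5]
tcp_rot: [-0.0, 1.0, -0.007, 0.001]
contact_force: [0.2, 0.5, 0.5]
gripper_width: 50.4
gripper_force: 0.0
```

Request:
drive_tool(increments=[[[-20, 0, 0, 0, 0, 0, 50], [-45, 0, 0, 0, 0, 0, 50], [-60, 0, -45, 0, 0, 0, 50], [-80, 0, -90, 0, 0, 0, 50], [-110, 0, -135, 0, 0, 0, 50], [-140, 0, -180, 0, 0, 0, 50], [-160, 0, -210, 0, 0, 0, 50], [-160, 0, -210, 0, 0, 0, 50]]])

```text
time_s: 35.4
tool_pos: [421.1, 144.3, 419.1]
tcp_rot: [-0.001, 1.0, -0.006, 0.004]
contact_force: [1.0, 0.3, 0.7]
gripper_width: 49.8
gripper_force: 0.0
```

Run:
```python
from h import *
im=imaging.read_camera('top');ci=imaging.camera_info('top');print(tool()[0])
wrect('top','case0',56,3);wrect('top','meter',32,1);wrect('top','cleaner',48,1)
c=im[110:300,190:530];cv2.imwrite('pics/t3.png',cv2.resize(c[:,:,::-1],None,fx=2.35,fy=2.35,interpolation=2))
```

```text
[422.02718156 144.17747589 417.07034513]
case0 0.61 [332. 173.] [656.6 -24.7 110.  159.5  89.3]
case0 0.56 [267. 164.] [6.650e+02 1.424e+02 1.596e+02 1.138e+02 1.000e-01]
case0 0.5 [153. 213.] [546.2 420.  114.3 183.4  33.9]
meter 0.62 [488. 207.] [ 578.2 -413.1   57.9  120.7    2.6]
cleaner 0.58 [111. 213.] [540.  537.3  73.4  58.4  65.4]
```

View pics/t3.png

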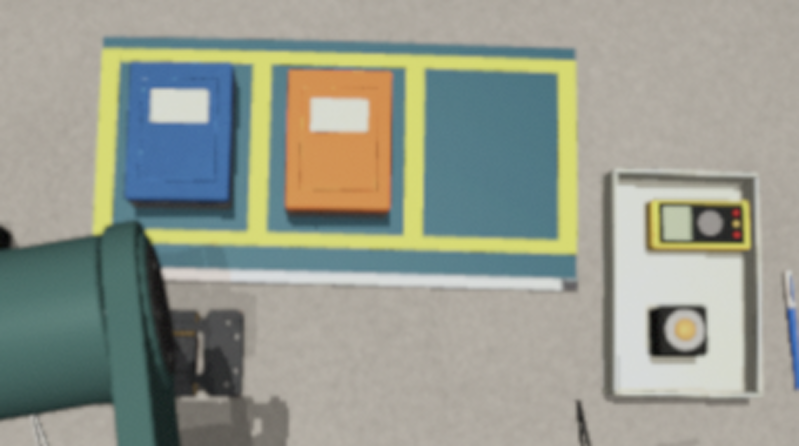

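The crop shows blue and orange lying square inside bays 2 and 1. The meter is at (699,225) and the cleaner at (678,331), both in the carton, and the hand is clear. I'll hand in the job.

Run:
```python
from h import *
print(robot.job_done())
```

```text
the job is handed in; nothing more can be done
None
```

I handed the job in: the meter and tip cleaner are in the carton, and the blue and orange cases (there was no green one) were tipped at the strip and lie lid up and square in bays 2 and 1. The hand-in returned no verdict.

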